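# Load the battery of the lit turntable and wake it

## Robot

A 6-joint arm with a two-finger parallel gripper is mounted at the origin on the work surface. World frame = base frame: x ahead of the robot, y to its left, z up, the work surface at z = 0. Lengths are in m, angles in rad, forces in N, time in s.
With the tool pointing down it reaches from about 0.35 to 0.85 m from the base axis. Payload 8.1 kg.
Tool frame: the origin (TCP) lies between the finger pads; the fingertips stand 14 mm ahead of it and the grasp point (between the pads) lies 5 mm behind it (ctrl.tips_ahead is the z of the fingertips in the tool frame, in m); z points along the fingers, y is the line along which they close (so a half turn about z gives the same grasp; the last joint's range is limited). The gripper opens to 93 mm and grips with 3 to 60 N. Pads are 15 mm wide; open, the fingers measure 128 mm over their backs; the gripper's body (75 mm by 188 mm) begins 65 mm behind the grasp point.
Start: joints at [1.111, 0.13, 1.488, -0, 1.523, -0.085], TCP at [0.22, 0.558, 0.233] pointing down, gripper open.
Joint ranges: [-2.96, 2.96], [-0.89, 2.26], [0.02, 2.5], [-1.34, 4.48], [0, 2.73], [-2.66, 2.66]. Speed limits (rad/s): [2.39, 2.39, 2.79, 3.14, 3.14, 3.14].

## Interface

Orientations are given as a unit quaternion [x, y, z, w].
In Python, from workcell import telemetry, cams, ctrl, models gives the robot as it stands. The module is installed in compiled form; this text tells all that it offers.
- The arm moves only by the tool apply_moves, never from a script. Its argument "targets" is text: rows parted by semicolons, each of 6 numbers parted by spaces: the shift along the tool's x, y, z in units of 0.5 m (1.0 is 0.5 m), then the turn, a rotation vector about the tool's x, y, z in units of 2 rad (1.0 is 2 rad). In form: dx dy dz wx wy wz; .... A call has 1 to 5 rows; each row is the pose to reach, as a shift and turn from the pose commanded when the call began, along the tool's axes at that moment; what a row does not reach only later rows make up. A row lasts 1/12 s, in which the tool goes at most 41.7 mm and 7.16 degrees, less where a joint would pass 70% of its speed; a pose out of reach is approached as far as the arm can. A call with a number of a shift or a turn outside -1 to 1 is refused whole. A call with a gripper value outside its range is refused whole. "jaw" is the opening, from -1 (shut) to 1 (fully open), set as the call begins (left out, the last holds). The fingers move at their own pace and stop on an object; "newtons" is the grip in N (left out, the last holds). Time passes only in rows, so rows that repeat a pose let the fingers close. It gives the time, the measured TCP pose, the force, the opening and the grip force at its end, in the units of the state.
- telemetry.read_state(): the state, without advancing time (a new reading comes with each control period).
- cams.capture(name): name is "side" or "top" or "wrist"; returns a dict with "image" (480x640x3 uint8, blue, green, red), "z_map" (480x640 float32, m along the optical axis (not along the pixel's ray), 0 where there is no reading), "fx", "fy", "cx", "cy" (pixels), "k1" (the pictures are not rectified: a ray, as slopes to the right and down, at radius r is drawn at 1 + k1 r^2 times it, then the intrinsics apply), "extrinsics" (4x4, takes a point from camera to world coordinates). Camera axes: x right, y up, looking along -z (the intrinsics and any distortion apply to the point x, -y, -z); pixel columns grow to the right and rows downward; lengths in m; the calibration is good to about 2 mm. A picture is of the moment at which its call begins.
- ctrl.finish_job(): hands the job in; it is judged then, once.
Trained networks look in the newest picture that a camera, given by its name, has taken for a name from the list of things; names that differ only in an ending like _2 or _b are one class to them, and where a whole thing is asked for, a point or a joint stands for the part that bears it (a point fixed in the world has none). Each returns a list of dicts, best first, with "confidence" (0 to 1); they miss things now and then, are a little off and sometimes report something else, mostly with a low value. They report only what shows in the picture. A call takes as long as a camera call. They do not tell look-alikes from the thing itself.
- models.outline_of(target, camera): "region" (480x640 bool, what is visible of it) and "xy" ([column, row] in pixels, amid what is visible of it).
The state is a dict: "time_s": time; "joint_pos": joint angles; "qd": joint speeds; "tau": joint torques, N m; "position": TCP position; "eef_rot": TCP orientation; "wrist_force": force on the tool from outside, world axes, zero at the start; "torque": the same for the moment, N m; "finger_gap": finger opening in m; "grip_force": force on a finger pad.
Only numpy, scipy, OpenCV 4.12 (cv2) and the standard library are available. Lean on these libraries where they do the work, as an engineer would, in place of code of your own. Each camera call takes 0.05 s, during which the arm holds its last target. There are 200 camera calls.

## Task

The lit turntable needs its battery: the orange cell is waiting on the loading channel. Push it along nub first, press its nub end against the coil spring until its tail clears the brass lip, and get the tail down behind the lip so that the cell lies flat in the bay, held by the spring; then press the green key down until it clicks and let it come up again. Leave the souvenirs, the hare on the turntable included, standing where they are.

Things in the scene. Friction and masses are not known exactly. Their poses are not given: they have to be found in the camera images.
- plinth: White turntable plinth, fixed. Origin on the counter under the inner edge of the brass lip, mid-channel; z up, x along the battery channel from loading end to spring. Channel 38 mm wide between walls 11 mm thick, wall tops 38 mm above the counter, x -185 to 195 mm. Casing on its -y side to y -215 mm, 30 mm high, with a 140 mm beech turntable (centre x -35, y -130, top at 40 mm) and the green key.
- lip_top (a point): Inner top edge of the brass lip, mid-channel: 0, 0, 30 mm in the plinth's frame, same axes. At x -185 to 0 mm lies the loading floor, 30 mm above the counter, open at its outer end; its last 4 mm are the lip, flush with it. Beyond, x above 0, is the bay, floor 16 mm above the counter: the lip is a 14 mm step down.
- spring (a joint): coil spring behind the copper disc: 0 free, grows in m as it is pressed towards plinth +x, stop at 0.016; 0.6 N per mm. The 120 mm cell is 6 mm longer than the bay, so a seated cell keeps it pressed about 0.006; the tail clears the lip at roughly 0.008.
- spring_face (a point): Centre of the spring's copper disc (28 mm diameter), which the nub presses; 34 mm above the counter, at plinth x 114 mm when free; moves with the spring. The white spring block behind, 60 mm wide and 56 mm tall, covers plinth x 150 to 195 mm.
- cell: Loose orange battery cell, black band at its tail, 34 mm diameter, 120 mm long with its brass nub (12 mm diameter, 6 mm long), about 0.28 kg. Origin at its middle on its axis; x runs from tail to nub (it may roll about x). At the start it lies on the loading floor, axis 47 mm above the counter, nub towards the spring. Pushed on, its nub end tips into the bay while the tail rides on the lip.
- cell_tail (a point): Centre of the cell's flat tail face, on its axis. Seated it lies at plinth x 0 (against the lip), 33 mm above the counter, the cell's top at 50 mm. When the tail is just beyond the lip, a finger still pressing on it may hold it up by friction: bring the tail down a few mm with the finger before letting go.
- cell_nose (a point): tip of the cell's brass nub, on its axis
- key (a joint): green push key: 0 up, grows in m as it is pressed down, stop at 0.006; it clicks at 0.0045 and comes up by itself; about 5 N fully down
- key_top (a point): centre of the green key's top, 32 mm diameter, on the plinth's casing; pressed straight down
- hare: dark carved bog-oak hare, 66 x 36 x 65 mm, sitting loose on the plinth's turntable; origin at the centre of its underside
- teapot: white glazed cottage teapot miniature with straw-coloured roof, about 110 x 72 x 82 mm, on the counter; origin at the centre of its underside
- tower: grey stone round tower with conical cap, 72 mm foot diameter, 130 mm tall, on the counter; origin at the centre of its underside
- shamrock: brass shamrock bookend, 80 mm wide, 113 mm tall, on the counter; origin near the centre of its underside
- whistle: blue tin penny whistle with red mouthpiece, 170 mm long, 15 mm thick, lying on the counter; origin under its middle, x along it
Not all that is in view belongs to the job. Of the things like the cell, leave any that is grey; of the rest the smaller one is meant.

How it is judged:
By the outcome, as a careful person would: the job done as asked, in the order asked, and still so for the second after the job is handed in, with the robot touching nothing.
It also fails if it takes over 53 s, if anything falls off the work surface, if the arm or the gripper's body presses on something with over 40 N, if the wrist force passes 120 N, or if a joint passes its speed limit or range.

## Working session

There is one attempt and no reset: what is moved stays moved. The work goes in short steps, Python scripts to look and compute and a tool call to move; the robot and the scene stay as the last step left them, time stands still between calls to the robot, and variables do not carry over. Pictures are saved under pics/ and viewed, at most 10 in all, crops included, and the job is handed in when it is done.

Besides the shell and the picture viewer there is one more tool, called after "Call:" as name(argument=value, ...) on one line, values as JSON. apply_moves: Moves the arm, as the interface text tells. Its arguments: {"type":"object","properties":{"targets":{"type":"string"},"jaw":{"type":"number"},"newtons":{"type":"number"}},"required":["targets"]}

```bash
mkdir -p pics; cat > h.py <<'E'
import numpy as np, cv2
from workcell import telemetry, cams, ctrl, models
from scipy.spatial.transform import Rotation as R
def cloud(c):
    v,u=np.mgrid[0:480,0:640]
    K=np.array([[c['fx'],0,c['cx']],[0,c['fy'],c['cy']],[0,0,1.]])
    p=np.stack([u,v],-1).reshape(-1,1,2).astype(np.float64)
    n=cv2.undistortPoints(p,K,np.array([c['k1'],0,0,0,0.])).reshape(480,640,2)
    z=c['z_map'].astype(float)
    P=np.stack([n[...,0]*z,-n[...,1]*z,-z,np.ones_like(z)],-1)@np.array(c['extrinsics']).T
    P=P[...,:3]; P[z==0]=np.nan
    return P
E
python3 - <<'E'
from h import *
ims=[]
for n in ["top","side"]:
    c=cams.capture(n); P=cloud(c); np.save(n+'.npy',P); cv2.imwrite(f'pics/{n}0.png',c['image'])
    E=np.array(c['extrinsics']);print(n,E[:3,3].round(3),-E[:3,2].round(2))
    for t in ['plinth','cell','key_top','spring_face','hare','teapot','tower','shamrock','whistle']:
        for d in models.outline_of(t,n)[:3]:
            q=P[d['region']];print(t,round(d['confidence'],2),np.round(d['xy']),np.nanmedian(q,0).round(3),np.nanmax(q,0).round(3)[2])
E
```

```text
top [0.448 0.006 1.08 ] [ 0.03  0.   -1.  ]
plinth 0.58 [325. 203.] [ 0.567 -0.006  0.033] 0.107
cell 0.97 [432. 161.] [ 0.66  -0.264  0.032] 0.04
cell 0.96 [404. 314.] [ 0.31  -0.178  0.046] 0.054
cell 0.73 [395. 228.] [ 0.508 -0.165  0.062] 0.07
key_top 0.68 [283. 210.] [0.55  0.086 0.053] 0.057
spring_face 0.49 [294. 245.] [0.466 0.057 0.04 ] 0.053
hare 0.35 [137. 184.] [0.616 0.412 0.057] 0.132
teapot 0.92 [505. 179.] [ 0.613 -0.418  0.055] 0.086
tower 0.96 [138. 184.] [0.616 0.412 0.064] 0.132
shamrock 0.78 [138. 264.] [0.434 0.43  0.008] 0.118
whistle 0.94 [495. 264.] [ 0.415 -0.417  0.013] 0.019
whistle 0.18 [394. 229.] [ 0.509 -0.164  0.062] 0.07
side [0.394 1.167 1.029] [ 0.06 -0.77 -0.64]
plinth 0.98 [287. 249.] [0.568 0.032 0.033] 0.086
cell 0.85 [379. 219.] [ 0.311 -0.151  0.043] 0.056
cell 0.81 [268. 192.] [ 0.663 -0.245  0.03 ] 0.107
cell 0.79 [312. 205.] [ 0.51  -0.147  0.06 ] 0.071
spring_face 0.67 [288. 266.] [0.553 0.091 0.052] 0.059
hare 0.57 [269. 224.] [ 0.626 -0.06   0.058] 0.107
teapot 0.67 [291. 162.] [ 0.617 -0.402  0.043] 0.084
tower 0.79 [234. 368.] [0.619 0.443 0.05 ] 0.129
shamrock 0.82 [312. 386.] [0.446 0.442 0.007] 0.117
whistle 0.78 [349. 176.] [ 0.422 -0.412  0.009] 0.018
```

View pics/top0.png

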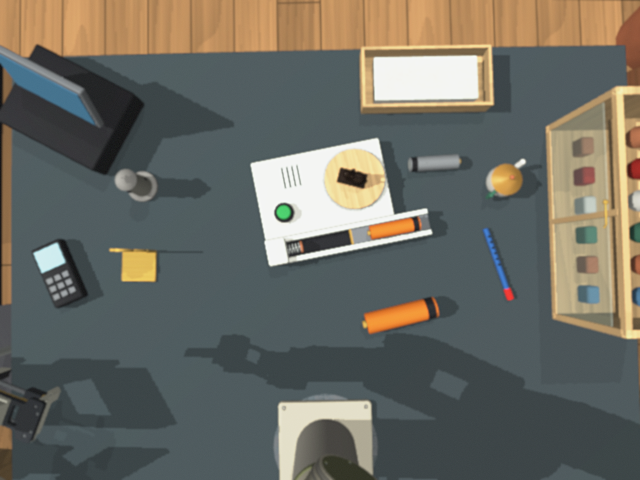

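View pics/side0.png

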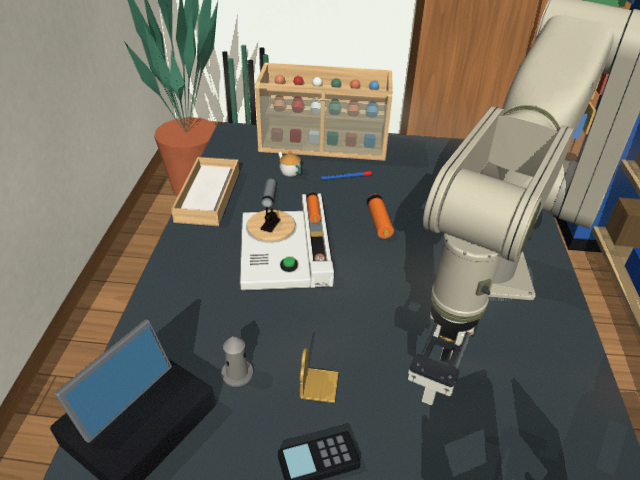

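Candidates for the cell, top view: grey one at (433,162), which is to be left. The large orange one lies on the counter at (402,314), and the smaller orange one in the channel at (394,228). I choose the one in the channel and will check it in a crop while fitting the plinth frame.

```bash
cat > fit.py <<'E'
from h import *
from scipy.optimize import minimize
def model(x,y):
    h=np.zeros_like(x); ay=abs(y); i=(x>-.185)&(x<.195)
    h[i&(ay<.03)]=.038; h[i&(ay<.019)&(x<0)]=.030; h[i&(ay<.019)&(x>=0)]=.016
    h[(y<-.03)&(y>-.215)&(x<.195)&(x>-.1)]=.030
    h[np.hypot(x+.035,y+.13)<.07]=.040
    h[(ay<.03)&(x>.15)&(x<.195)]=.056
    return h
def fit(P,x0=(.50,-.10,1.75)):
    Q=P.reshape(-1,3); Q=Q[np.isfinite(Q).all(1)]
    Q=Q[(abs(Q[:,0]-.55)<.2)&(abs(Q[:,1]-0)<.27)&(Q[:,2]<.07)]
    def cost(p):
        c,s=np.cos(p[2]),np.sin(p[2]); d=Q[:,:2]-p[:2]
        x=d@[c,s]; y=d@[-s,c]
        k=(x>-.22)&(x<.23)&(y<.06)&(y>-.25)
        e=np.minimum(abs(model(x,y)-Q[:,2]),.015); e[~k]=.004
        return e.mean()*1e3
    best=None
    for dx in(-.02,0,.02):
      for dy in(-.03,0,.03):
        r=minimize(cost,np.array(x0)+[dx,dy,0],method='Nelder-Mead',options=dict(initial_simplex=np.array(x0)+[dx,dy,0]+np.array([[0,0,0],[.02,0,0],[0,.02,0],[0,0,.1]]),maxiter=300))
        if best is None or r.fun<best.fun: best=r
    return best
def rel(p,Q):
    c,s=np.cos(p[2]),np.sin(p[2]); d=Q[:,:2]-p[:2]
    return np.c_[d@[c,s],d@[-s,c],Q[:,2]]
E
python3 - <<'E'
from fit import *
ps=[]
for n in ['top','side']:
    P=np.load(n+'.npy'); r=fit(P); print(n,r.x.round(4),r.fun); ps.append(r.x)
    im=cv2.imread(f'pics/{n}0.png').astype(int); b,g,rd=im[...,0],im[...,1],im[...,2]
    L=rel(r.x,P.reshape(-1,3)).reshape(480,640,3)
    for nm,m in dict(orange=(rd>150)&(rd-b>110)&(abs(L[...,1])<.022)&(L[...,2]>.05),key=(g-rd>60)&(L[...,2]>.03)).items():
        q=L[m]; print(nm,np.nanpercentile(q,[1,50,99],axis=0).round(4).tolist())
    m=(L[...,2]>.05)&(np.hypot(L[...,0]+.035,L[...,1]+.13)<.07); print('hare',np.nanpercentile(L[m],[1,50,99],axis=0).round(3).tolist())
    m=(abs(L[...,1])<.008)&(L[...,2]>.02)
    for x in np.arange(-.19,.2,.01):
        k=m&(abs(L[...,0]-x)<.005)
        if n=='top': print(round(x,3),np.round(np.nanmedian(L[k],0)[2],4) if k.any() else None,end='; ')
np.save('p.npy',np.mean(ps,0))
im=cv2.imread('pics/top0.png'); cv2.imwrite('pics/crop.png',cv2.resize(im[190:275,250:445],None,fx=4,fy=4,interpolation=2))
E
```

```text
top [ 0.4912 -0.0674  1.7501] 3.3554659404602494
orange [[-0.6088, -0.0204, 0.0523], [-0.0966, -0.0005, 0.0628], [-0.0424, 0.0148, 0.1458]]
key [[0.1249, -0.1003, 0.0403], [0.1402, -0.0846, 0.0526], [0.1568, -0.07, 0.0565]]
hare [[-0.06, -0.153, 0.05], [-0.031, -0.128, 0.075], [-0.002, -0.109, 0.107]]
-0.19 0.029; -0.18 0.0318; -0.17 0.0312; -0.16 0.0648; -0.15 0.0645; -0.14 0.0644; -0.13 0.0635; -0.12 0.0641; -0.11 0.0644; -0.1 0.0643; -0.09 0.0647; -0.08 0.0644; -0.07 0.065; -0.06 0.0637; -0.05 0.0635; -0.04 0.0473; -0.03 0.031; -0.02 0.031; -0.01 0.0312; 0.0 0.0311; 0.01 0.0208; 0.02 0.0211; 0.03 0.021; 0.04 0.0205; 0.05 0.0203; 0.06 0.0211; 0.07 0.0217; 0.08 0.021; 0.09 None; 0.1 None; 0.11 0.0419; 0.12 0.0472; 0.13 0.0449; 0.14 0.0426; 0.15 0.0523; 0.16 0.0575; 0.17 0.0575; 0.18 0.0582; 0.19 0.057; side [ 0.4942 -0.0659  1.7499] 4.276595588176546
orange [[-0.6378, -0.0205, 0.0508], [-0.0879, -0.0038, 0.0628], [-0.0419, 0.0127, 0.2311]]
key [[0.127, -0.1001, 0.0426], [0.1454, -0.0864, 0.0524], [0.155, -0.0712, 0.0581]]
hare [[-0.045, -0.155, 0.05], [-0.019, -0.131, 0.07], [0.002, -0.111, 0.107]]
```

View pics/crop.png

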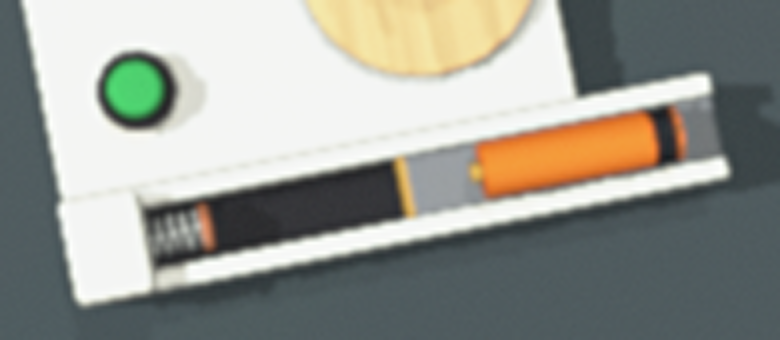

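The crop shows the plain orange cell, with its tail band at right (665,135) and nub at left (475,172). It lies in the channel with the brass lip at (403,187), the spring disc at (205,227) and the key at (135,88). This is the right cell.

```bash
cat > go.py <<'E'
import sys; from h import *
p=np.load('p.npy')
# goals: plinth x,y, tip z (m); tool y along plinth x
def go(px,py,tz,turn=True):
    s=telemetry.read_state(); r=R.from_quat(s['eef_rot']); c,sn=np.cos(p[2]),np.sin(p[2])
    t=np.array([p[0]+c*px-sn*py,p[1]+sn*px+c*py,tz+float(ctrl.tips_ahead)])
    d=r.inv().apply(t-s['position'])/.5
    best=None
    for k in(1,-1):
        y=k*np.array([c,sn,0]);z=np.array([0,0,-1.]);G=R.from_matrix(np.c_[np.cross(y,z),y,z])
        w=(r.inv()*G).as_rotvec()/2
        if best is None or np.linalg.norm(w)<np.linalg.norm(best): best=w
    q=np.r_[s['position'][:2]-p[:2]]
    print('t',round(s['time_s'],2),'plinth',np.round([q@[c,sn],q@[-sn,c],s['position'][2]-ctrl.tips_ahead],4),'F',np.round(s['wrist_force'],1),'j6',round(s['joint_pos'][5],2))
    print('shift',d.round(4),'turn',best.round(4))
if __name__=='__main__': go(*map(float,sys.argv[1:4]))
E
python3 go.py -.225 0 .18; python3 go.py 0 0 .2
```

```text
t 1.0 plinth [0.6637 0.1573 0.2186] F [ 0.1 -0.1  0.5] j6 -0.09
shift [-1.2026 -1.3461  0.0772] turn [ 0.    -0.    -0.277]
t 1.0 plinth [0.6637 0.1573 0.2186] F [ 0.1 -0.1  0.5] j6 -0.09
shift [-0.9659 -0.9634  0.0373] turn [ 0.    -0.    -0.277]
```

Call:
apply_moves(targets="-0.28 -0.3 0 0 0 -0.277;-0.28 -0.3 0 0 0 -0.277;-0.28 -0.3 0 0 0 -0.277;-0.28 -0.3 0 0 0 -0.277;-0.28 -0.3 0 0 0 -0.277", jaw=-1, newtons=20)

```text
time_s: 1.42
position: [0.2945, 0.3677, 0.2326]
eef_rot: [-0.093, 0.996, 0.0, 0.0]
wrist_force: [1.5, -0.3, 0.3]
finger_gap: 0.0643
grip_force: 0.0
```

```bash
python3 go.py -.225 0 .18
```

```text
t 1.42 plinth [0.4627 0.1175 0.2186] F [ 1.5 -0.3  0.3] j6 -0.97
shift [-0.225  -1.3772  0.077 ] turn [0.0001 0.0002 0.0037]
```

Call:
apply_moves(targets="-0.06 -0.4 0 0 0 0;-0.06 -0.4 0 0 0 0;-0.06 -0.4 0 0 0 0;-0.06 -0.4 0 0 0 0;-0.06 -0.4 0 0 0 0")

```text
time_s: 1.83
position: [0.3599, 0.1754, 0.2329]
eef_rot: [-0.089, 0.996, -0.0, 0.001]
wrist_force: [0.7, 0.3, -0.2]
finger_gap: 0.0305
grip_force: 0.0
```

Call:
apply_moves(targets="-0.06 -0.4 0 0 0 0;-0.06 -0.4 0 0 0 0;-0.06 -0.4 0 0 0 0;-0.06 -0.4 0 0 0 0;-0.06 -0.4 0 0 0 0")

```text
time_s: 2.25
position: [0.4251, -0.0165, 0.2331]
eef_rot: [-0.089, 0.996, -0.0, 0.001]
wrist_force: [0.9, 0.2, -0.5]
finger_gap: 0.001
grip_force: 0.0
```

Call:
apply_moves(targets="-0.06 -0.4 0 0 0 0;-0.06 -0.4 0 0 0 0;-0.06 -0.4 0 0 0 0;-0.06 -0.4 0 0 0 0;-0.06 -0.4 0 0 0 0")

```text
time_s: 2.67
position: [0.4902, -0.2082, 0.2327]
eef_rot: [-0.089, 0.996, -0.0, 0.0]
wrist_force: [1.7, -0.2, 0.6]
finger_gap: 0.0005
grip_force: 0.0
```

```bash
python3 go.py -.21 0 .043
```

```text
t 2.67 plinth [-0.1388  0.0277  0.2187] F [ 1.7 -0.2  0.6] j6 -2.25
shift [-0.0553 -0.1422  0.3515] turn [-0.0003  0.0002 -0.0005]
```

Call:
apply_moves(targets="-0.056 -0.156 0.08 0 0 0;-0.056 -0.156 0.08 0 0 0;-0.056 -0.156 0.16 0 0 0;-0.056 -0.156 0.24 0 0 0;-0.056 -0.156 0.28 0 0 0")

```text
time_s: 3.08
position: [0.529, -0.2766, 0.0869]
eef_rot: [-0.089, 0.996, 0.002, -0.002]
wrist_force: [0.1, 1.2, -1.1]
finger_gap: 0.0001
grip_force: 0.0
```

```bash
python3 go.py -.20 0 .043; python3 - <<'E'
from h import *
c=cams.capture('wrist'); cv2.imwrite('pics/w1.png',c['image'])
E
```

```text
t 3.08 plinth [-0.213   0.0017  0.0729] F [ 0.1  1.2 -1.1] j6 -2.32
shift [-0.0036  0.0258  0.0599] turn [ 0.0021 -0.0023 -0.0007]
```

View pics/w1.png

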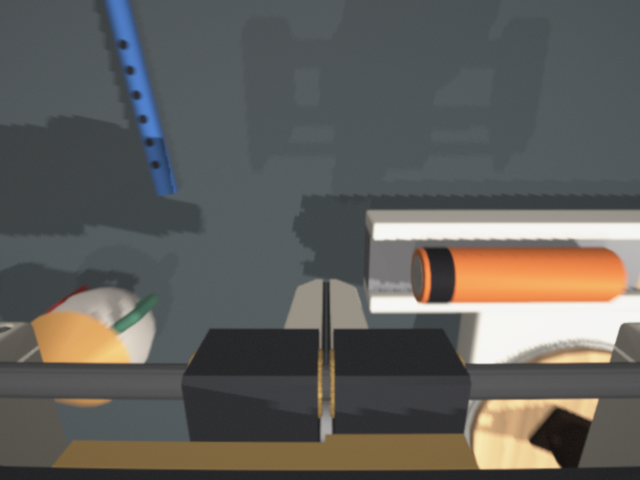

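The wrist view shows the shut fingers (325,330) behind the channel mouth. The cell's black tail band is at (435,275), the hare at (560,435) and the teapot at left (100,350).

Call:
apply_moves(targets="-0.004 0 0.03 0 0 0;-0.004 0.01 0.06 0 0 0;-0.004 0.03 0.06 0 0 0;-0.004 0.05 0.06 0 0 0;-0.004 0.07 0.06 0 0 0")

```text
time_s: 3.55
position: [0.5276, -0.2415, 0.0642]
eef_rot: [-0.09, 0.996, -0.0, 0.001]
wrist_force: [0.6, 0.1, 0.5]
finger_gap: 0.0006
grip_force: 0.0
```

```bash
python3 go.py -.08 0 .043
```

```text
t 3.55 plinth [-0.1782 -0.0032  0.0502] F [0.6 0.1 0.5] j6 -2.27
shift [0.0064 0.1965 0.0143] turn [-0.0004  0.0006  0.    ]
```

Call:
apply_moves(targets="0.006 0.02 0.012 0 0 0;0.006 0.04 0.012 0 0 0;0.006 0.06 0.012 0 0 0;0.006 0.08 0.012 0 0 0;0.006 0.1 0.012 0 0 0")

```text
time_s: 3.97
position: [0.5167, -0.1938, 0.059]
eef_rot: [-0.09, 0.996, -0.002, 0.002]
wrist_force: [2.1, -5.8, 6.4]
finger_gap: 0.0004
grip_force: 3.2
```

Call:
apply_moves(targets="0 0.02 0 0 0 0;0 0.04 0 0 0 0;0 0.06 0 0 0 0;0 0.08 0 0 0 0;0 0.1 0 0 0 0")

```text
time_s: 4.38
position: [0.5079, -0.1447, 0.059]
eef_rot: [-0.09, 0.996, -0.002, 0.002]
wrist_force: [1.1, -6.1, 6.4]
finger_gap: 0.0005
grip_force: 3.4
```

Call:
apply_moves(targets="0 0.02 0 0 0 0;0 0.03 0 0 0 0;0 0.04 0 0 0 0;0 0.04 0 0 0 0;0 0.04 0 0 0 0")

```text
time_s: 4.8
position: [0.5023, -0.124, 0.0563]
eef_rot: [-0.09, 0.996, 0.0, -0.0]
wrist_force: [0.3, -0.6, 0.5]
finger_gap: 0.0002
grip_force: 0.0
```

```bash
python3 go.py -.015 0 .043; python3 - <<'E'
from h import *
from fit import rel
p=np.load('p.npy')
c=cams.capture('wrist'); cv2.imwrite('pics/w2.png',c['image'])
c=cams.capture('top'); P=cloud(c); L=rel(p,P.reshape(-1,3)).reshape(480,640,3); im=c['image'].astype(int)
m=(im[...,2]>150)&(im[...,2]-im[...,0]>110)&(abs(L[...,1])<.022)&(abs(L[...,0])<.2)
print(np.nanpercentile(L[m],[1,50,99],axis=0).round(4).tolist())
E
```

```text
t 4.8 plinth [-0.0581  0.0008  0.0423] F [ 0.3 -0.6  0.5] j6 -2.09
shift [-0.0016  0.0862 -0.0013] turn [ 0.0004 -0.0004  0.0004]
[[-0.0097, -0.0118, 0.0342], [0.0504, 0.0022, 0.052], [0.0759, 0.018, 0.1706]]
```

View pics/w2.png

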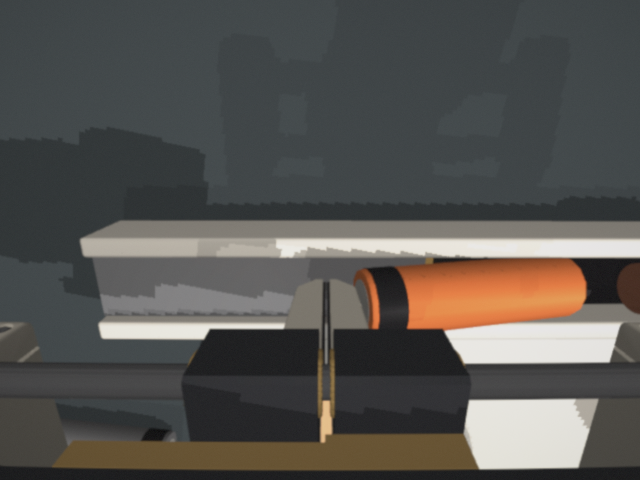

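The cell has tipped nub-down into the bay. Its black tail (385,298) is just ahead of the fingers.

Call:
apply_moves(targets="-0.001 0.02 0 0 0 0;-0.001 0.04 0 0 0 0;-0.001 0.055 0 0 0 0;-0.001 0.068 0 0 0 0;-0.001 0.07 0 0 0 0")

```text
time_s: 5.32
position: [0.4965, -0.0886, 0.0564]
eef_rot: [-0.09, 0.996, 0.0, -0.0]
wrist_force: [-1.2, 0.2, 0.3]
finger_gap: 0.0004
grip_force: 0.0
```

```bash
cat > look.py <<'E'
import sys; from h import *
from fit import rel
p=np.load('p.npy'); c=cams.capture('wrist')
if len(sys.argv)>1: cv2.imwrite(f'pics/{sys.argv[1]}.png',c['image'])
L=rel(p,cloud(c).reshape(-1,3)).reshape(480,640,3); im=c['image'].astype(int)
m=(im[...,2]>120)&(im[...,2]-im[...,0]>80)&(abs(L[...,1])<.024)&(abs(L[...,0])<.15)&(L[...,2]<.08)
for x in np.arange(0,.13,.012):
    k=m&(abs(L[...,0]-x)<.004)
    if k.sum()>5: print(round(x,3),k.sum(),'ztop',np.nanpercentile(L[k][:,2],95).round(4),'y',np.nanmedian(L[k][:,1]).round(4))
print('orange x',np.nanpercentile(L[m][:,0],[0.5,99.5]).round(4))
E
python3 go.py -.015 0 .043; python3 look.py w3
```

```text
t 5.32 plinth [-0.0222  0.0001  0.0424] F [-1.2  0.2  0.3] j6 -2.03
shift [-0.0003  0.0145 -0.0011] turn [ 0.0004 -0.0002  0.0005]
0.0 120 ztop 0.0638 y 0.0058
0.012 698 ztop 0.0611 y 0.009
0.024 1008 ztop 0.0599 y 0.0082
0.036 968 ztop 0.0583 y 0.0079
0.048 957 ztop 0.0566 y 0.0081
0.06 922 ztop 0.0549 y 0.0079
0.072 902 ztop 0.0532 y 0.008
0.084 858 ztop 0.0516 y 0.0076
0.096 813 ztop 0.0501 y 0.0074
0.108 215 ztop 0.0487 y 0.0054
0.12 103 ztop 0.0472 y 0.0015
orange x [-0.0057  0.1167]
```

View pics/w3.png

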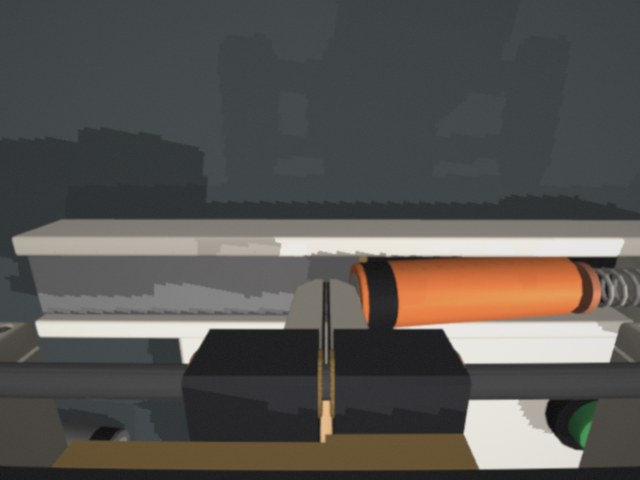

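The nub (590,290) is at the spring disc, and the tail (370,295) is still on the lip. I'll press on slowly.

Call:
apply_moves(targets="0 0.006 0 0 0 0;0 0.012 0 0 0 0;0 0.016 0 0 0 0;0 0.018 0 0 0 0;0 0.018 0 0 0 0")

```text
time_s: 5.78
position: [0.4955, -0.0815, 0.0568]
eef_rot: [-0.089, 0.996, -0.0, 0.0]
wrist_force: [-0.0, -3.2, -0.2]
finger_gap: 0.0004
grip_force: 1.5
```

```bash
python3 go.py -.015 0 .033; python3 look.py
```

```text
t 5.78 plinth [-0.0151 -0.0001  0.0428] F [-0.  -3.2 -0.2] j6 -2.01
shift [0.0003 0.0002 0.0195] turn [-0.0002  0.0001 -0.    ]
0.0 327 ztop 0.0633 y 0.0104
0.024 1034 ztop 0.0606 y 0.0081
0.036 1004 ztop 0.0591 y 0.0079
0.048 978 ztop 0.0573 y 0.008
0.06 936 ztop 0.0557 y 0.008
0.072 910 ztop 0.0541 y 0.0079
0.084 874 ztop 0.0524 y 0.0076
0.096 835 ztop 0.0509 y 0.0074
0.108 786 ztop 0.0492 y 0.0072
0.12 265 ztop 0.0476 y 0.0023
orange x [0.001  0.1211]
```

Call:
apply_moves(targets="0 0.003 0 0 0 0;0 0.006 0 0 0 0;0 0.008 0 0 0 0;0 0.008 0 0 0 0")

```text
time_s: 6.17
position: [0.495, -0.0778, 0.0569]
eef_rot: [-0.089, 0.996, -0.0, 0.0]
wrist_force: [0.8, -5.8, 0.0]
finger_gap: 0.0004
grip_force: 2.6
```

```bash
python3 go.py -.015 0 .033; python3 look.py
```

```text
t 6.17 plinth [-0.0113 -0.0003  0.0429] F [ 0.8 -5.8  0. ] j6 -2.01
shift [ 0.0006 -0.0073  0.0198] turn [-0.0005  0.0003 -0.0001]
0.0 16 ztop 0.0544 y 0.0169
0.024 877 ztop 0.0611 y 0.0084
0.036 1011 ztop 0.0597 y 0.0079
0.048 980 ztop 0.058 y 0.0079
0.06 957 ztop 0.0562 y 0.0078
0.072 922 ztop 0.0546 y 0.008
0.084 892 ztop 0.0529 y 0.0079
0.096 842 ztop 0.0515 y 0.0076
0.108 799 ztop 0.0497 y 0.0074
0.12 235 ztop 0.048 y 0.0025
orange x [0.0047 0.1248]
```

Call:
apply_moves(targets="0 0.003 0 0 0 0;0 0.003 0.006 0 0 0;0 0.003 0.012 0 0 0;0 0.003 0.016 0 0 0;0 0.003 0.016 0 0 0")

```text
time_s: 6.63
position: [0.4952, -0.0774, 0.0491]
eef_rot: [-0.089, 0.996, -0.001, 0.001]
wrist_force: [2.2, -9.2, 0.9]
finger_gap: 0.0006
grip_force: 5.0
```

```bash
python3 go.py -.015 0 .033; python3 look.py
```

```text
t 6.63 plinth [-0.011  -0.0005  0.0351] F [ 2.2 -9.2  0.9] j6 -2.0
shift [ 0.001  -0.0079  0.0042] turn [-0.0014  0.0006 -0.0002]
0.0 8 ztop 0.0473 y 0.0162
0.024 948 ztop 0.0548 y 0.0077
0.036 1070 ztop 0.0541 y 0.0079
0.048 1048 ztop 0.053 y 0.0075
0.06 1026 ztop 0.0523 y 0.0073
0.072 988 ztop 0.0515 y 0.0076
0.084 972 ztop 0.0508 y 0.0074
0.096 951 ztop 0.05 y 0.0073
0.108 925 ztop 0.0493 y 0.0074
0.12 215 ztop 0.0483 y 0.0032
orange x [0.0048 0.1259]
```

Call:
apply_moves(targets="0 0.002 0.004 0 0 0;0 -0.02 0.004 0 0 0;0 -0.06 0 0 0 0;0 -0.06 -0.06 0 0 0;0 -0.06 -0.08 0 0 0")

```text
time_s: 7.1
position: [0.5006, -0.1062, 0.0908]
eef_rot: [-0.089, 0.996, 0.0, 0.001]
wrist_force: [0.6, -0.7, 1.0]
finger_gap: 0.0011
grip_force: 0.0
```

```bash
python3 go.py .02 0 .075; python3 look.py w4
```

```text
t 7.1 plinth [-0.0403 -0.0007  0.0768] F [ 0.6 -0.7  1. ] j6 -2.06
shift [0.0016 0.1205 0.0037] turn [ 0.0002  0.0006 -0.0006]
0.0 345 ztop 0.049 y 0.0028
0.024 664 ztop 0.0491 y 0.0054
0.036 659 ztop 0.0491 y 0.0053
0.048 653 ztop 0.0491 y 0.0054
0.06 647 ztop 0.0492 y 0.0054
0.072 633 ztop 0.0492 y 0.0056
0.084 639 ztop 0.0491 y 0.0053
0.096 634 ztop 0.0492 y 0.0052
0.108 634 ztop 0.0492 y 0.0057
0.12 237 ztop 0.0473 y 0.0003
orange x [-0.0018  0.1235]
```

View pics/w4.png

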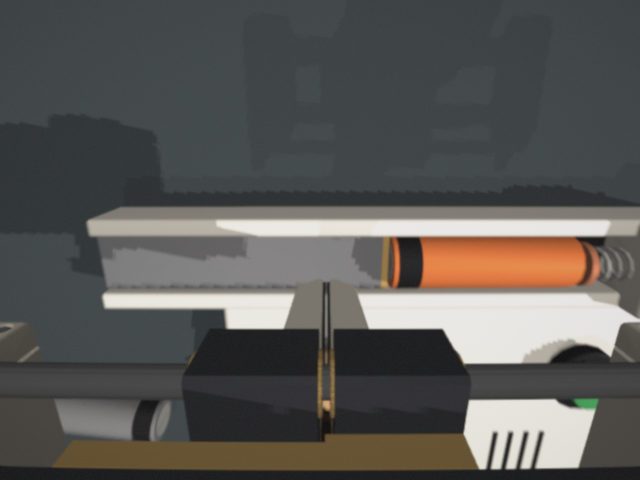

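The cell lies flat behind the brass lip (388,260) with its top level at 49 mm and the spring pressed. Next is the key.

```bash
python3 go.py .141 -.0855 .075
```

```text
t 7.15 plinth [-0.0406 -0.0023  0.0787] F [2.  0.3 1.2] j6 -2.06
shift [-0.1661  0.3634  0.0076] turn [-0.0008  0.0025 -0.0004]
```

Call:
apply_moves(targets="-0.166 0.363 0 0 0 0;-0.166 0.363 0 0 0 0;-0.166 0.363 0 0 0 0;-0.166 0.363 0 0 0 0;-0.166 0.363 0 0 0 0")

```text
time_s: 7.57
position: [0.5491, 0.0914, 0.0882]
eef_rot: [-0.09, 0.996, 0.001, 0.0]
wrist_force: [0.6, -0.8, 0.2]
finger_gap: 0.0005
grip_force: 0.0
```

Call:
apply_moves(targets="0 0 0.002 0 0 0;0 0 0.002 0 0 0;0 0 0.002 0 0 0")

```text
time_s: 7.82
position: [0.5485, 0.0883, 0.0869]
eef_rot: [-0.09, 0.996, 0.0, -0.001]
wrist_force: [0.0, -0.2, -0.4]
finger_gap: 0.0005
grip_force: 0.0
```

```bash
python3 go.py .141 -.0855 .055; python3 look.py; python3 - <<'E'
from h import *
from fit import rel
p=np.load('p.npy')
for n in ('top','side','wrist'):
    c=cams.capture(n); im=c['image'].astype(int); L=rel(p,cloud(c).reshape(-1,3)).reshape(480,640,3)
    m=(im[...,1]-im[...,2]>50)&(im[...,1]-im[...,0]>30)&(np.hypot(L[...,0]-.14,L[...,1]+.085)<.03)
    if m.any(): print(n,m.sum(),np.nanpercentile(L[m],[2,50,98],axis=0).round(4).tolist())
E
```

```text
t 7.82 plinth [ 0.1425 -0.0825  0.0729] F [ 0.  -0.2 -0.4] j6 -1.68
shift [-0.006  -0.003   0.0358] turn [ 0.0001 -0.0005  0.0007]
0.0 186 ztop 0.0491 y 0.0025
0.024 834 ztop 0.0491 y 0.0026
0.036 849 ztop 0.0492 y 0.0023
0.048 853 ztop 0.0492 y 0.0023
0.06 853 ztop 0.049 y 0.0027
0.072 892 ztop 0.0492 y 0.0017
0.084 947 ztop 0.0492 y 0.0017
0.096 937 ztop 0.049 y 0.0016
0.108 951 ztop 0.0492 y 0.0016
0.12 371 ztop 0.0473 y 0.0007
orange x [0.0006 0.1229]
side 93 [[0.1275, -0.1017, 0.0433], [0.1463, -0.088, 0.0526], [0.1565, -0.0727, 0.0578]]
wrist 1136 [[0.1258, -0.0862, 0.0453], [0.1402, -0.0787, 0.0507], [0.1541, -0.0711, 0.0522]]
```

Call:
apply_moves(targets="-0.005 -0.003 0.02 0 0 0;-0.005 -0.003 0.038 0 0 0;-0.005 -0.003 0.044 0 0 0;-0.005 -0.003 0.048 0 0 0;-0.005 -0.003 0.048 0 0 0")

```text
time_s: 8.43
position: [0.5513, 0.0864, 0.0629]
eef_rot: [-0.089, 0.996, -0.0, -0.001]
wrist_force: [-2.0, -2.7, 3.6]
finger_gap: 0.0004
grip_force: 1.6
```

Call:
apply_moves(targets="0 0 0.002 0 0 0;0 0 0.003 0 0 0;0 0 0.003 0 0 0")

```text
time_s: 8.68
position: [0.5517, 0.0869, 0.0623]
eef_rot: [-0.09, 0.996, -0.0, -0.0]
wrist_force: [-1.9, -3.0, 3.3]
finger_gap: 0.0003
grip_force: 1.8
```

Call:
apply_moves(targets="0 0 0.002 0 0 0;0 0 0.004 0 0 0;0 0 0.004 0 0 0")

```text
time_s: 8.93
position: [0.5519, 0.087, 0.0603]
eef_rot: [-0.09, 0.996, -0.0, 0.0]
wrist_force: [-2.1, -3.2, 5.1]
finger_gap: 0.0004
grip_force: 2.4
```

Call:
apply_moves(targets="0 0 0.001 0 0 0;0 0 0.002 0 0 0;0 0 0.002 0 0 0")

```text
time_s: 9.18
position: [0.552, 0.087, 0.0602]
eef_rot: [-0.09, 0.996, -0.0, 0.0]
wrist_force: [-6.1, -2.8, 11.1]
finger_gap: 0.0001
grip_force: 5.9
```

The key has reached its stop: the force rises with no further travel. I'll release it, back off and verify.

Call:
apply_moves(targets="0 0 -0.01 0 0 0;0 0 -0.04 0 0 0;0 0 -0.12 0 0 0;0 0 -0.2 0 0 0;0 0 -0.25 0 0 0")

```text
time_s: 9.6
position: [0.5529, 0.0875, 0.1879]
eef_rot: [-0.09, 0.996, 0.0, 0.002]
wrist_force: [0.1, 0.1, 0.4]
finger_gap: 0.0005
grip_force: 0.0
```

Call:
apply_moves(targets="0.1 0.35 0 0 0 0;0.1 0.35 0 0 0 0;0.1 0.35 0 0 0 0;0.1 0.35 0 0 0 0;0.1 0.35 0 0 0 0")

```text
time_s: 10.02
position: [0.4689, 0.2545, 0.184]
eef_rot: [-0.091, 0.996, 0.001, -0.0]
wrist_force: [-0.9, -0.9, -0.2]
finger_gap: 0.0004
grip_force: 0.0
```

```bash
python3 - <<'E'
from h import *
from fit import rel
p=np.load('p.npy')
for n in ('top','side'):
    c=cams.capture(n); im=c['image'].astype(int); L=rel(p,cloud(c).reshape(-1,3)).reshape(480,640,3)
    O=rel(p,np.load(n+'.npy').reshape(-1,3)).reshape(480,640,3); o=cv2.imread(f'pics/{n}0.png').astype(int)
    for q,D in((o,O),(im,L)):
        m=(q[...,1]-q[...,2]>50)&(np.hypot(D[...,0]-.14,D[...,1]+.085)<.03); print(n,'key',np.nanpercentile(D[m],[2,50,90],axis=0).round(4)[:,2])
        m=(D[...,2]>.05)&(np.hypot(D[...,0]+.035,D[...,1]+.13)<.07); print('hare',np.nanmedian(D[m],0).round(4))
    m=(im[...,2]>150)&(im[...,2]-im[...,0]>110)&(abs(L[...,1])<.022)&(abs(L[...,0]-.06)<.1); print('cell',np.nanpercentile(L[m],[1,50,99],axis=0).round(4).tolist())
    cv2.imwrite(f'pics/{n}1.png',c['image'])
E
```

```text
top key [0.0405 0.0525 0.0548]
hare [-0.0315 -0.1266  0.0749]
top key [0.0421 0.0529 0.0552]
hare [-0.0308 -0.1264  0.0745]
cell [[0.0007, -0.012, 0.0393], [0.064, 0.0031, 0.0485], [0.1129, 0.018, 0.054]]
side key [0.0429 0.0522 0.0558]
hare [-0.0182 -0.1328  0.0705]
side key [0.042  0.0527 0.0557]
hare [-0.0194 -0.1327  0.0706]
cell [nan, nan, nan]
  return np.nanmean(a, axis, out=out, keepdims=keepdims)
```

View pics/side1.png

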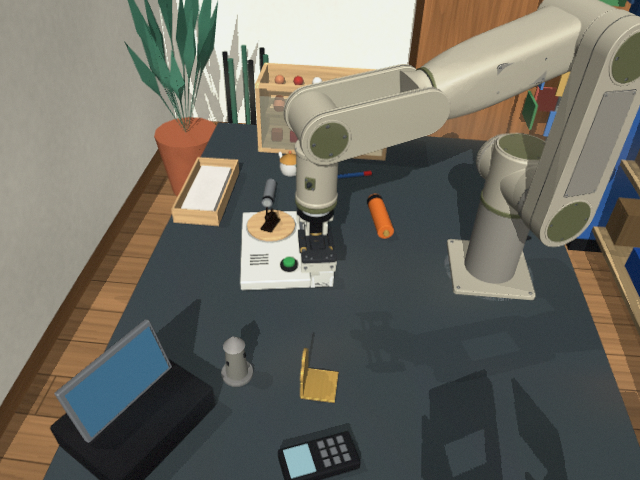

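The side view shows the key up (289,263) and the hare (270,220), tower and shamrock unmoved. The arm is clear of everything. In the top view the cell is flat in the bay.

```bash
python3 -c "
from workcell import ctrl
print(ctrl.finish_job())"
```

```text
the job is handed in; nothing more can be done
None
```

The orange cell lies flat in the bay behind the brass lip, held by the spring; the green key was then pressed to its stop and came back up, the hare is where it was, no other souvenir was touched, and the job is handed in (about 10 s on the robot's clock).

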